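# Photograph a claw specimen with a two-stage shutter release

## Robot

A 7-joint arm with a two-finger parallel gripper is mounted at the origin on a cart in front of the work surface, level with it; the furniture and walls round the work are solid. World frame = base frame: x ahead of the robot, y to its left, z up, the work surface at z = 0. Lengths are in m, angles in rad, forces in N, time in s.
With the tool pointing down it reaches from about 0.4 to 0.85 m from the base axis. Payload 10.4 kg.
Tool frame: the origin (TCP) lies at the very end of the fingers, on their centre line; the grasp point (between the pads) lies 19 mm behind it (manip.grip_depth is the distance from the TCP to the grasp point, in m); z points along the fingers, x is the direction in which the jaws open and shut, and the axes are right-handed (so a half turn about z gives the same grasp; the last joint's range is limited). The gripper opens to 85 mm and grips with 20 to 120 N. Pads are 22 mm wide; open, the fingers measure 114 mm over their backs; the gripper's body (76 mm by 85 mm) begins 54 mm behind the grasp point. The pads swing forward as they close: fully open they stand 13 mm farther back than shut.
Start: joints at [-1.327, 0.332, -0.065, 1.46, 0.022, 1.35, -0.088], TCP at [0.165, 0.603, 0.231] pointing down, gripper open.
Joint ranges: [-2.6, 2.6], [-0.5, 2.12], [-1.47, 1.34], [0.16, 2.42], [-1.27, 4.41], [0.06, 2.06], [-2.6, 2.6]. Speed limits (rad/s): [2.22, 2.22, 2.79, 2.79, 3.14, 3.14, 3.14].

## Interface

Orientations are given as a unit quaternion [x, y, z, w].
In Python, from workcell import manip, cams gives the robot as it stands. The module is installed in compiled form; this text tells all that it offers.
- The arm moves only by the tool move_arm, never from a script. Its arguments are lists of equal length, an entry for each row: "claw": the opening, from 0 (shut) to 1 (fully open); "dp": the shift along the tool's x, y, z as a fraction of full scale, a list of three; "turn": the turn, a rotation vector about the tool's x, y, z as a fraction of full scale, a list of three. A call has 1 to 8 rows; each row shifts and turns the commanded pose from where the row before left it, along the tool's axes as they then stand; what a row does not reach is not made up. Full scale, the value 1, is 200 mm for a shift and 45 degrees for a turn. A row lasts 1/12 s, in which the tool goes at most 41.7 mm and 7.16 degrees, less where a joint would pass 70% of its speed; a pose out of reach is approached as far as the arm can. A call with a number of a shift or a turn outside -1 to 1 is refused whole. A call with a gripper value outside its range is refused whole. The fingers move at their own pace and stop on an object; "grip_force" is the grip in N (left out, the last holds). Time passes only in rows, so rows that do not move let the fingers close. It gives the time, the measured TCP pose, the force and the opening at its end, in the units of the state.
- manip.get_obs(): the state, without advancing time (a new reading comes with each control period).
- cams.camera(name): name is "scene" or "side" or "wrist"; returns the picture (480x640x3 uint8, red, green, blue); there is no depth.
- cams.camera_info(name): a dict with "fx", "fy", "cx", "cy" (pixels), "pose" (4x4, takes a point from camera to world coordinates); the wrist camera has in their place "tool_from_camera" (4x4, takes a point from camera to tool coordinates, whose origin is the TCP and whose axes are the tool frame's). Camera axes: x right, y down, z forward; pixel columns grow to the right and rows downward; lengths in m; the calibration is good to about 2 mm. The wrist camera is an equidistant fisheye: a pixel r from the principal point sees the ray r / f radians off the axis. A picture is of the moment at which its call begins: read the wrist's pose just before it. camera_info takes no time and is no camera call.
- manip.hand_in(): hands the job in, once; it reports no verdict.
The state is a dict: "clock": time; "joint_pos": joint angles; "joint_velocities": joint speeds; "tau": joint torques, N m; "position": TCP position; "ee_rot": TCP orientation; "ft_force": force on the tool from outside, world axes, zero at the start; "torque": the same for the moment, N m; "grip_width": opening from 0.0 (shut) to 1.0 (fully open).
Only numpy, scipy, OpenCV 4.12 (cv2) and the standard library are available. Lean on these libraries where they do the work, as an engineer would, in place of code of your own. Each camera call takes 0.05 s, during which the arm holds its last target.

## Task

Photograph the dark curved claw: without dropping it or bumping the camera, lay it flat on the grey card of the photo stand, in the middle of the four corner marks and lengthwise along the checkered scale, and let go. Then press the round button of the wireless release to its halfway stop, keep it there for about a second while the camera focuses, then press it all the way down to take the picture. Finish with the button up again and the claw still in its place, and do not disturb the vials, weights and eraser.

Things in the scene. Friction and masses are not known exactly. Their poses are not given: they have to be found in the camera images.
- claw: loose animal claw, dark, curved like a crescent, lying on its side on the table, either to the right of the photo stand or, beyond the balance, to the left; 26 mm wide (its x), 58 mm long (its y), 15 mm high, 14 g. Origin: centre of the underside. Take it across the middle, along its x.
- photo_stand: fixed photo stand: white baseboard 200 (x) x 180 (y) mm, top 18 mm above the table, carrying a matt grey card 160 x 150 mm whose top is 21 mm above the table; behind it (towards +x) a rail 40 mm wide, up to x = +347 mm, with a post and the camera. Origin: on the table under the centre of the corner marks. Its x points away from the robot to the camera, its y runs along the checkered scale.
- frame_centre (a point): centre of the four printed L-shaped corner marks, on the card's top surface (21 mm above the table). The marks enclose 70 mm (stand x) by 110 mm (stand y). The printed black and white checkered scale, 100 x 10 mm, lies flat on the card on the robot's side, 57 mm from this point, along the stand's y.
- photo_camera: black camera with lens and ring light, fixed on the post and tilted 35 degrees down at the frame centre; origin at the centre of its body. Nothing of it comes nearer than 160 mm (stand x) to the frame centre; it reaches to about 320 mm above the table and is 130 mm wide.
- wireless_release: fixed flat black box of the wireless shutter release, 58 (x) x 88 (y) mm, top 27 mm above the table, short rubber antenna (60 mm high) at its +y end. Origin: centre of the underside. It stands on the opposite side of the photo stand from the claw, right or left; it is heavy and does not slide.
- release_top (a point): centre of the top of the release's round grey button, 28-30 mm across, in a steel collar whose top is 30 mm above the table; 14 mm from the box's origin towards the box's -y; 40.6 mm above the table when up. Press straight down.
- release_stage1 (a joint): first travel of the button in m: 0 up, 0.005 at the halfway stop. Light spring: 1.5 N at the start, 3 N at the stop.
- release_stage2 (a joint): second travel of the button in m, after the first: 0 until it is pushed past the halfway stop, 0.004 fully down. Its spring does not give below 12 N and needs 15 N fully down. So 5 to 9 N rests on the halfway stop, and about 18 N is safely fully down. The button's top goes down by the sum of both travels and springs back when let go.
- vial_a: loose glass vial, 21 mm across, 52 mm high, standing to the right of the stand, bystander; origin: centre of its underside
- vial_b: loose glass vial, 21 mm across, 58 mm high, beside the other, bystander; origin: centre of its underside
- weight_100g: loose brass weight, 22 mm across, 30 mm high, in front of the balance, bystander; origin: centre of its underside
- weight_50g: loose brass weight, 18 mm across, 24 mm high, in front of the balance, bystander; origin: centre of its underside
- eraser: loose eraser 21 x 42 x 13 mm, near the table's front edge left of the weights, bystander; origin: centre of its underside
- analytical_balance: fixed white balance with a glass weighing chamber, just left of the photo stand: about 330 mm deep (x), 210 mm wide (y) and 345 mm high, never moves, keep the arm clear of it when crossing from side to side. Its front panel is at x = 0.49, the glass chamber starts at x = 0.54 and ends at about x = 0.80; y from -0.02 to 0.20. Origin: centre of its underside

How it is judged:
On the way, in this order (a step that is already met when the one before it is completed fails the run):
1. the claw lies flat in the middle of the corner marks, along the scale, let go (x of claw in the frame of frame_centre between -0.015 and 0.015 m and y of claw in the frame of frame_centre between -0.018 and 0.018 m and z of claw in the frame of frame_centre between -0.005 and 0.005 m and angle between the y axis of claw and the y axis of photo_stand, either way round below 0.3 rad and angle between claw's own z axis and vertical below 0.2 rad and contact force between the fingers and claw below 0.02 N and linear speed of claw below 0.02 m/s), for 0.2 s.
2. the button is kept at its halfway stop for at least 0.7 s, with the claw in place (x of claw in the frame of frame_centre between -0.015 and 0.015 m and y of claw in the frame of frame_centre between -0.018 and 0.018 m and z of claw in the frame of frame_centre between -0.005 and 0.005 m and angle between the y axis of claw and the y axis of photo_stand, either way round below 0.3 rad and angle between claw's own z axis and vertical below 0.2 rad and contact force between the fingers and claw below 0.02 N and value of joint release_stage1 above 0.0038 m and value of joint release_stage2 below 0.001 m), for 0.7 s.
3. the button is pressed all the way down, with the claw in place (x of claw in the frame of frame_centre between -0.015 and 0.015 m and y of claw in the frame of frame_centre between -0.018 and 0.018 m and z of claw in the frame of frame_centre between -0.005 and 0.005 m and angle between the y axis of claw and the y axis of photo_stand, either way round below 0.3 rad and angle between claw's own z axis and vertical below 0.2 rad and contact force between the fingers and claw below 0.02 N and value of joint release_stage2 above 0.003 m), for 0.05 s.
At the end, for the whole second after the job is handed in: The claw rests flat on the card, its centre within 15 mm (across) and 18 mm (along the scale) of the centre of the corner marks, its length within 0.30 rad (17 degrees) of the scale's direction, either way round, and the button is up again (both travels under 1 mm) (x of claw in the frame of frame_centre between -0.015 and 0.015 m and y of claw in the frame of frame_centre between -0.018 and 0.018 m and z of claw in the frame of frame_centre between -0.005 and 0.005 m and angle between the y axis of claw and the y axis of photo_stand, either way round below 0.3 rad and angle between claw's own z axis and vertical below 0.2 rad and linear speed of claw below 0.02 m/s and value of joint each of release_stage1, release_stage2 below 0.001 m); the robot touches nothing.
It fails at once if the shutter is released (button pressed past 2 mm of its second travel) while the claw is not in its place (value of joint release_stage2 above 0.002 m and not (x of claw in the frame of frame_centre between -0.015 and 0.015 m and y of claw in the frame of frame_centre between -0.018 and 0.018 m and z of claw in the frame of frame_centre between -0.005 and 0.005 m and angle between the y axis of claw and the y axis of photo_stand, either way round below 0.3 rad and angle between claw's own z axis and vertical below 0.2 rad)).
It fails at once if the claw is dropped (falls free from more than about 2 cm) (contact force between the fingers and claw below 0.02 N and linear speed of claw above 0.6 m/s).
It fails at once if the robot bumps the camera (contact force between any of the arm, the fingers, claw and photo_camera above 1 N).
It fails at once if a vial, a weight or the eraser is moved by more than 3 cm or knocked over (distance of any of vial_a, vial_b, weight_100g, weight_50g, eraser from where it was at the start of the episode above 0.03 m or angle between any of vial_a, vial_b, weight_100g, weight_50g's own z axis and vertical above 0.6 rad).
It also fails if it takes over 69 s, if anything falls off the work surface, if the arm or the gripper's body presses on something with over 40 N, if the wrist force passes 120 N, or if a joint passes its speed limit or range.

## Working session

There is one attempt and no reset: what is moved stays moved. The work goes in short steps, Python scripts to look and compute and a tool call to move; the robot and the scene stay as the last step left them, time stands still between calls to the robot, and variables do not carry over. Pictures are saved under pics/ and viewed, and the job is handed in when it is done.

Besides the shell and the picture viewer there is one more tool, called after "Emit:" as name(argument=value, ...) on one line, values as JSON. move_arm: Moves the arm, as the interface text tells. Shift numbers are shares of 200 mm and turn numbers shares of 45 degrees, none past 1 either way. Its arguments: {"type":"object","properties":{"claw":{"type":"array","items":{"type":"number"}},"dp":{"type":"array","items":{"type":"array","items":{"type":"number"}}},"turn":{"type":"array","items":{"type":"array","items":{"type":"number"}}},"grip_force":{"type":"number"}},"required":["claw","dp","turn"]}

```bash
mkdir -p pics; ls; python3 - <<'E'
from workcell import manip, cams
import cv2
o=manip.get_obs()
for k,v in o.items(): print(k,v)
print(manip.grip_depth)
for n in ["scene","side","wrist"]:
    im=cams.camera(n); cv2.imwrite(f"pics/{n}0.png",im[:,:,::-1]); print(n,cams.camera_info(n))
E
```

```text
pics
clock 0.0
joint_pos [-1.32657455  0.33289802 -0.06472256  1.46095234  0.02160318  1.3499162
 -0.08849192]
joint_velocities [-0.00031173  0.00028342  0.0013038  -0.00093632  0.0004621   0.00081538
  0.00058404]
tau [-3.88189401e-04 -6.25466037e+01  4.88260039e-02 -3.91587317e+01
  1.61741814e-02  1.02395355e-02 -4.39923213e-06]
position [0.16468376 0.60251135 0.23049441]
ee_rot [ 7.94863766e-01  6.06787481e-01 -5.67161455e-04  4.73807252e-04]
ft_force [ 0.92822017 -0.95804758  0.23694642]
torque [-0.02345928 -0.01667922  0.03744397]
grip_width 0.998439408433653
0.0187
scene {'fx': 488.7810046241245, 'fy': 488.7810046241245, 'cx': 317.46147470253095, 'cy': 240.31591490439953, 'pose': array([[ 0.69050085, -0.48359446,  0.53790797, -0.23631857],
       [-0.72331979, -0.46588356,  0.50966753, -0.81482803],
       [ 0.00413009, -0.74100534, -0.67148643,  1.1847109 ],
       [ 0.        ,  0.        ,  0.        ,  1.        ]])}
side {'fx': 563.3880642885789, 'fy': 563.3880642885789, 'cx': 317.69168644721253, 'cy': 246.24619592824362, 'pose': array([[ 0.96195025, -0.16076169,  0.22092396,  0.28176073],
       [-0.2731521 , -0.58448161,  0.76404789, -1.10893933],
       [ 0.00629636, -0.7953219 , -0.60615462,  1.00857258],
       [ 0.        ,  0.        ,  0.        ,  1.        ]])}
wrist {'fx': 371.64829954431775, 'fy': 371.64829954431775, 'cx': 317.7255972152576, 'cy': 234.64806377011845, 'tool_from_camera': array([[ 9.99999634e-01,  6.04916208e-04,  6.05575800e-04,
        -6.48108239e-04],
       [-7.43737536e-04,  9.64266664e-01,  2.64932533e-01,
        -6.75375343e-02],
       [-4.23674574e-04, -2.64932886e-01,  9.64266761e-01,
        -1.43333421e-01],
       [ 0.00000000e+00,  0.00000000e+00,  0.00000000e+00,
         1.00000000e+00]])}
```

View pics/scene0.png

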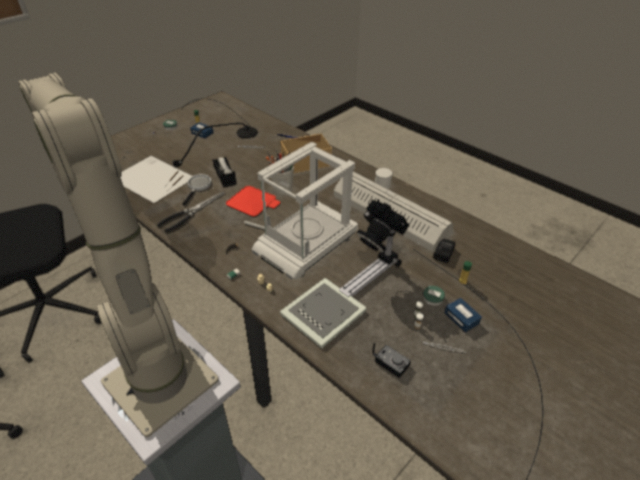

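View pics/side0.png

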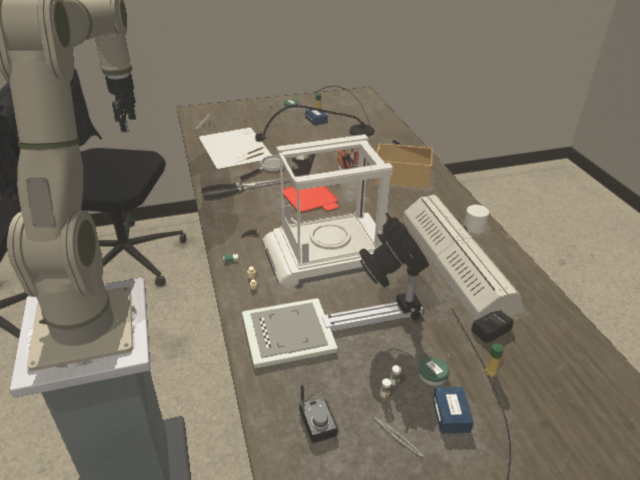

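View pics/wrist0.png

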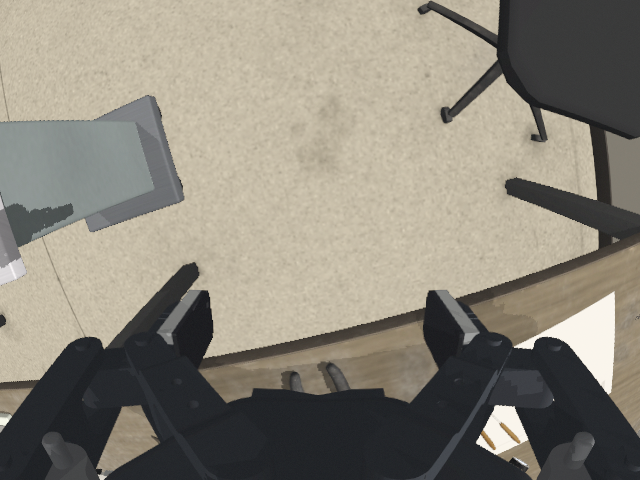

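The release is to the right of the stand: side (318,420), scene (392,360). So the claw must be left of the balance; the dark crescent near scene (232,248) is a candidate. I'll zoom in.

```bash
cat > h.py <<'E'
import numpy as np, cv2
from workcell import manip, cams
from scipy.spatial.transform import Rotation as R
def ray(n,u,v,obs=None):
    i=cams.camera_info(n)
    if n!="wrist":
        d=np.array([(u-i['cx'])/i['fx'],(v-i['cy'])/i['fy'],1.]);P=i['pose']
    else:
        x=(u-i['cx'])/i['fx'];y=(v-i['cy'])/i['fy'];r=np.hypot(x,y);s=np.sin(r)/max(r,1e-9)
        d=np.array([x*s,y*s,np.cos(r)])
        o=obs or manip.get_obs();T=np.eye(4);T[:3,:3]=R.from_quat(o['ee_rot']).as_matrix();T[:3,3]=o['position']
        P=T@i['tool_from_camera']
    return P[:3,3],P[:3,:3]@d
def onz(n,u,v,z,obs=None):
    c,d=ray(n,u,v,obs);return c+d*(z-c[2])/d[2]
def dtool(target,obs=None):
    o=obs or manip.get_obs();return R.from_quat(o['ee_rot']).as_matrix().T@(np.array(target)-o['position'])
E
python3 - <<'E'
from h import *
a=cv2.imread('pics/scene0.png');b=cv2.imread('pics/side0.png')
c1=cv2.resize(a[190:310,190:320],None,fx=4,fy=4,interpolation=cv2.INTER_CUBIC)
cv2.imwrite('pics/z1.png',c1)
cv2.imwrite('pics/z2.png',cv2.resize(b[290:450,230:400],None,fx=3.5,fy=3.5,interpolation=cv2.INTER_CUBIC))
print(onz('scene',232,247,.007))
print('side rel',onz('side',319,419,.04),'scene',onz('scene',392,357,.04))
E
```

```text
[0.47230719 0.27213827 0.007     ]
side rel [ 0.47987403 -0.4432643   0.04      ] scene [ 0.47631318 -0.42575023  0.04      ]
```

View pics/z1.png

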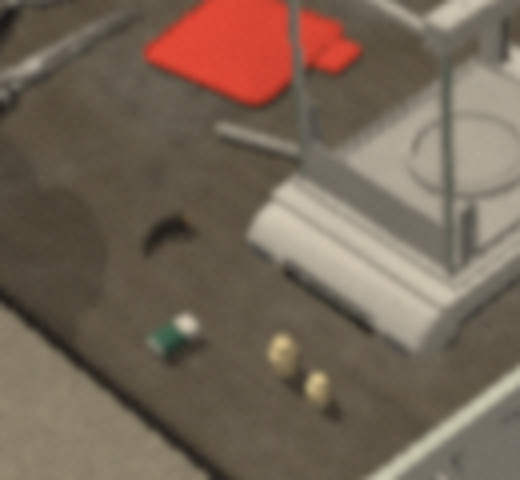

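View pics/z2.png

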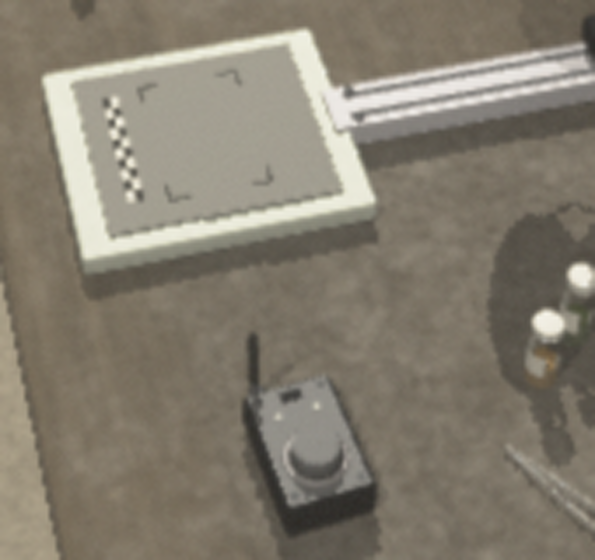

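Emit:
move_arm(claw=[1,1,1,1,1,1], dp=[[-0.1,0.14,0],[-0.1,0.14,0],[-0.1,0.14,0],[-0.1,0.14,0],[-0.1,0.14,0],[-0.1,0.14,0]], turn=[[0,0,0],[0,0,0],[0,0,0],[0,0,0],[0,0,0],[0,0,0]])

```text
clock: 0.65
position: [0.296, 0.4413, 0.2312]
ee_rot: [0.795, 0.607, -0.0, -0.0]
ft_force: [0.4, 0.1, -0.3]
grip_width: 1.0
```

Emit:
move_arm(claw=[1,1,1,1,1,1,1], dp=[[-0.1,0.14,0],[-0.1,0.14,0],[-0.1,0.14,0],[-0.1,0.14,0],[-0.1,0.13,0],[-0.1,0.1,0],[0,0,0]], turn=[[0,0,0],[0,0,0],[0,0,0],[0,0,0],[0,0,0],[0,0,0],[0,0,0]])

```text
clock: 1.23
position: [0.4193, 0.2797, 0.2314]
ee_rot: [0.797, 0.604, -0.0, 0.001]
ft_force: [0.1, -0.4, -0.2]
grip_width: 0.998
```

```bash
cat > look.py <<'E'
import sys
from h import *
o=manip.get_obs();im=cams.camera('wrist');cv2.imwrite('pics/%s.png'%sys.argv[1],im[:,:,::-1])
import pickle;pickle.dump(o,open('pics/%s.pkl'%sys.argv[1],'wb'))
print(o['clock'],o['position'],R.from_quat(o['ee_rot']).as_matrix().round(3).tolist(),o['joint_pos'].round(2),o['ft_force'].round(1),o['grip_width'])
E
python3 look.py w1
```

```text
1.2333 [0.41932996 0.27969933 0.23136313] [[0.272, 0.962, 0.001], [0.962, -0.272, -0.001], [-0.001, 0.001, -1.0]] [-0.88  0.06  0.21  1.79 -0.01  1.3   0.63] [ 0.1 -0.4 -0.2] 0.9976812976505698
```

View pics/w1.png

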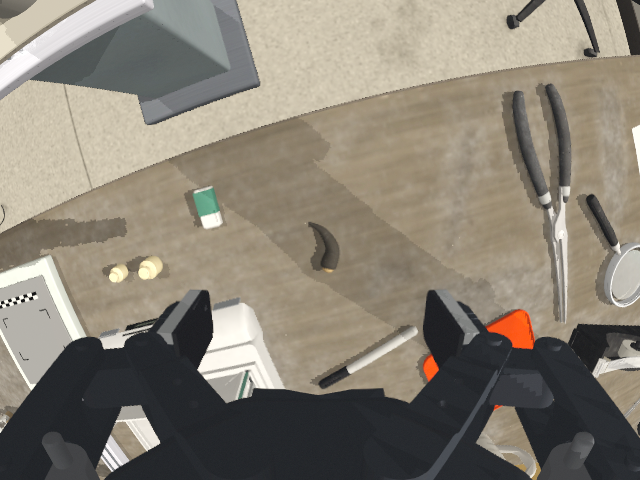

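Wrist view: claw at about (325,247), tip (310,224), base (328,270); weights (118,272),(150,267); eraser (207,207); stand at the left edge, with marks near (27,335). I'll segment the claw next.

```bash
cat > seg.py <<'E'
import sys,pickle
from h import *
n=sys.argv[1];x0,x1,y0,y1=map(int,sys.argv[2:6]);zz=float(sys.argv[6]);th=int(sys.argv[7]) if len(sys.argv)>7 else 70
o=pickle.load(open(f'pics/{n}.pkl','rb'));im=cv2.imread(f'pics/{n}.png')
g=cv2.cvtColor(im,cv2.COLOR_BGR2GRAY);m=np.zeros_like(g);m[y0:y1,x0:x1]=(g[y0:y1,x0:x1]<th)*255
k,l,s,c=cv2.connectedComponentsWithStats(m);j=1+np.argmax(s[1:,4]);print(s[j])
mm=(l==j).astype(np.uint8)
v,u=np.nonzero(mm);P=np.array([onz('wrist',a,b,zz,o)[:2] for a,b in zip(u,v)]).astype(np.float32)
rc=cv2.minAreaRect(P*1000);print('rect',rc,'centroid',P.mean(0))
e,V=np.linalg.eigh(np.cov(P.T));a=V[:,1];print('axis deg',np.degrees(np.arctan2(a[1],a[0]))%180)
cv2.imwrite(f'pics/{n}_m.png',cv2.resize(mm[y0:y1,x0:x1]*255,None,fx=4,fy=4))
E
python3 seg.py w1 295 350 210 280 0.007
python3 - <<'E'
import cv2
a=cv2.imread('pics/w1.png')[200:290,270:380];cv2.imwrite('pics/w1z.png',cv2.resize(a,None,fx=5,fy=5))
E
```

```text
[309 224  22  44 228]
rect ((463.4948425292969, 271.109130859375), (14.457952499389648, 49.83688735961914), 88.89922332763672) centroid [0.46782514 0.27177846]
axis deg 175.3171219897082
```

View pics/w1_m.png

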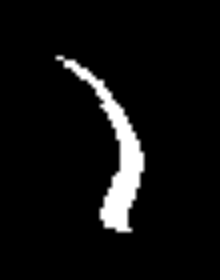

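View pics/w1z.png

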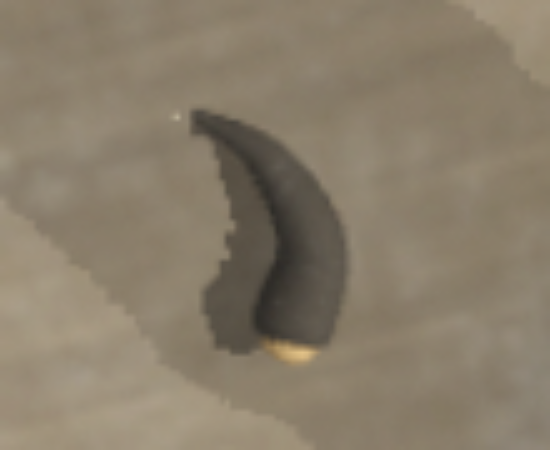

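```bash
python3 - <<'E'
from h import *;import pickle
o=pickle.load(open('pics/w1.pkl','rb'))
c=[(190,110),(205,112),(250,135),(300,180),(335,220),(348,260),(342,310),(328,345),(315,360),(290,363),(260,345),(255,320),(275,270),(272,220),(255,180),(225,150),(192,130)]
P=np.array([onz('wrist',270+(a-2)/5,200+(b-2)/5,.008,o)[:2]*1000 for a,b in c]).astype(np.float32)
print(P.round(0).tolist());print(cv2.minAreaRect(P), cv2.boundingRect(P))
# stand marks rough
for u,v in [(8,320),(43,313),(12,356),(48,345)]: print(onz('wrist',u,v,.021,o))
# eraser, weights
for u,v in [(207,207),(118,272),(150,267)]: print(onz('wrist',u,v,.02,o))
E
```

```text
[[435.0, 264.0], [437.0, 267.0], [444.0, 274.0], [456.0, 281.0], [466.0, 286.0], [475.0, 286.0], [485.0, 282.0], [492.0, 278.0], [495.0, 274.0], [494.0, 269.0], [488.0, 264.0], [483.0, 264.0], [473.0, 271.0], [462.0, 274.0], [453.0, 273.0], [445.0, 268.0], [440.0, 263.0]]
((464.933837890625, 274.86480712890625), (59.396934509277344, 22.854806900024414), 0.965131938457489) (435, 263, 60, 24)
[ 0.45003874 -0.20121884  0.021     ]
[ 0.45318953 -0.11327431  0.021     ]
[ 0.50788863 -0.24090179  0.021     ]
[ 0.50016482 -0.13686976  0.021     ]
[0.39058003 0.17190657 0.02      ]
[0.42917239 0.04018822 0.02      ]
[0.43390358 0.08413231 0.02      ]
```

Emit:
move_arm(claw=[1,1,1,1,1,1], dp=[[0,0,0.15],[0,0,0.15],[0,0,0.15],[0,0.15,0],[-0.015,0.085,0],[0,0,0]], turn=[[0,0,-0.117],[0,0,-0.117],[0,0,-0.117],[0,0,0],[0,0,0],[0,0,0]])

```text
clock: 1.78
position: [0.4648, 0.2824, 0.1404]
ee_rot: [0.704, 0.71, -0.0, 0.0]
ft_force: [-0.2, 0.3, 0.3]
grip_width: 1.0
```

```bash
python3 look.py w2
```

```text
1.7833 [0.46484383 0.28244713 0.14044696] [[-0.008, 1.0, 0.0], [1.0, 0.008, -0.001], [-0.001, 0.0, -1.0]] [-0.82  0.22  0.22  1.8  -0.05  1.12  0.99] [-0.2  0.3  0.3] 0.9996700853242598
```

View pics/w2.png

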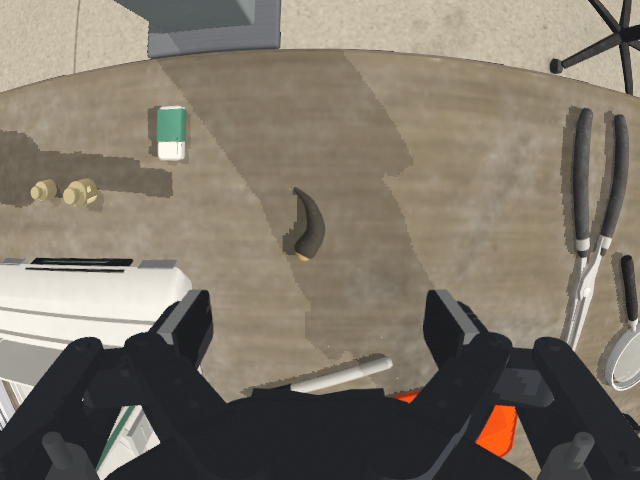

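Claw at (308,225), tip (296,189), base (303,260). I'll refine from this closer view.

```bash
python3 - <<'E'
from h import *;import pickle
o=pickle.load(open('pics/w2.pkl','rb'))
im=cv2.imread('pics/w2.png')
cv2.imwrite('pics/w2z.png',cv2.resize(im[170:280,260:360],None,fx=5,fy=5))
for u,v in [(294,188),(303,261),(325,228),(304,235),(318,207),(301,214),(310,225)]: print((u,v),onz('wrist',u,v,.008,o))
for u,v in [(392,362),(245,390)]: print('pen',onz('wrist',u,v,.01,o))
print('bal',onz('wrist',190,290,.05,o))
E
```

```text
(294, 188) [0.43691022 0.26397529 0.008     ]
(303, 261) [0.49457811 0.27064156 0.008     ]
(325, 228) [0.46764958 0.28757122 0.008     ]
(304, 235) [0.47335116 0.271476   0.008     ]
(318, 207) [0.45131375 0.28206853 0.008     ]
(301, 214) [0.45682893 0.26920767 0.008     ]
(310, 225) [0.46538112 0.27607414 0.008     ]
pen [0.59016481 0.34956922 0.01      ]
pen [0.62444988 0.21496622 0.01      ]
bal [0.50329834 0.19091961 0.05      ]
```

View pics/w2z.png

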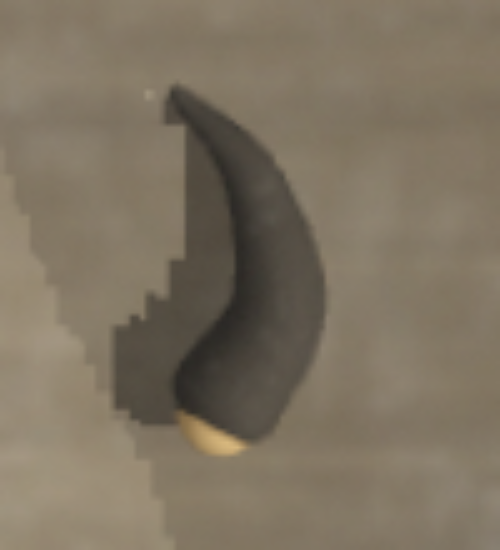

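Emit:
move_arm(claw=[1,1,1,1,1,1], dp=[[-0.02,0.005,0.15],[0,0,0.18],[0,0,0.15],[0,0,0.12],[0,0,0.075],[0,0,0]], turn=[[0,0,0],[0,0,0],[0,0,0],[0,0,0],[0,0,0],[0,0,0]])

```text
clock: 2.33
position: [0.4609, 0.2788, 0.0032]
ee_rot: [0.703, 0.711, -0.003, -0.001]
ft_force: [-0.3, -1.2, 0.4]
grip_width: 1.005
```

```bash
python3 look.py w3
```

```text
2.3333 [0.4608583  0.27875005 0.00318347] [[-0.011, 1.0, -0.005], [1.0, 0.011, -0.003], [-0.003, -0.005, -1.0]] [-0.8   0.4   0.2   1.91 -0.1   0.85  1.04] [-0.3 -1.2  0.4] 1.0050587221040903
```

View pics/w3.png

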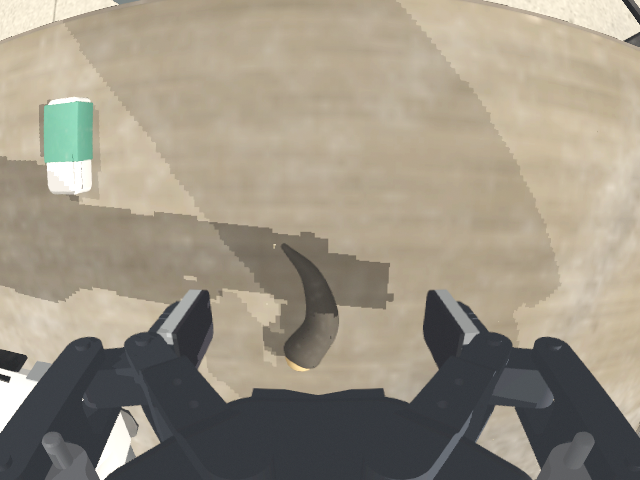

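The claw sits between the open pads, body around (320,315). TCP x is 4 mm short, so I'll correct that and close.

Emit:
move_arm(claw=[1,0,0,0,0,0,0,0], dp=[[0,0.025,0],[0,0,0],[0,0,0],[0,0,0],[0,0,0],[0,0,0],[0,0,0],[0,0,0]], turn=[[0,0,0],[0,0,0],[0,0,0],[0,0,0],[0,0,0],[0,0,0],[0,0,0],[0,0,0]], grip_force=30)

```text
clock: 3.05
position: [0.4692, 0.2791, 0.0068]
ee_rot: [0.704, 0.71, 0.0, -0.0]
ft_force: [-1.7, -0.8, 4.6]
grip_width: 0.242
```

```bash
python3 look.py w4
```

```text
3.05 [0.46916502 0.27908717 0.00682545] [[-0.009, 1.0, 0.0], [1.0, 0.009, 0.0], [0.0, 0.0, -1.0]] [-0.79  0.4   0.2   1.9  -0.11  0.85  1.04] [-1.7 -0.8  4.6] 0.2419491725606632
```

View pics/w4.png

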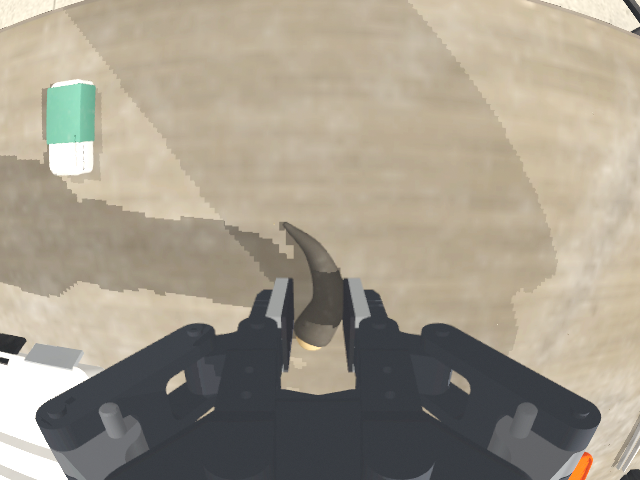

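Emit:
move_arm(claw=[0,0,0,0], dp=[[0,0,0],[0,0,0],[0,0,0],[0,0,0]], turn=[[0,0,0],[0,0,0],[0,0,0],[0,0,0]])

```text
clock: 3.43
position: [0.4691, 0.2791, 0.0068]
ee_rot: [0.704, 0.71, 0.0, -0.0]
ft_force: [-1.8, -1.4, 4.4]
grip_width: 0.248
```

```bash
python3 look.py w5
```

```text
3.4333 [0.46913676 0.2790666  0.0067925 ] [[-0.009, 1.0, 0.0], [1.0, 0.009, 0.0], [0.0, 0.0, -1.0]] [-0.79  0.4   0.2   1.9  -0.11  0.85  1.04] [-1.8 -1.4  4.4] 0.24833343445311024
```

View pics/w5.png

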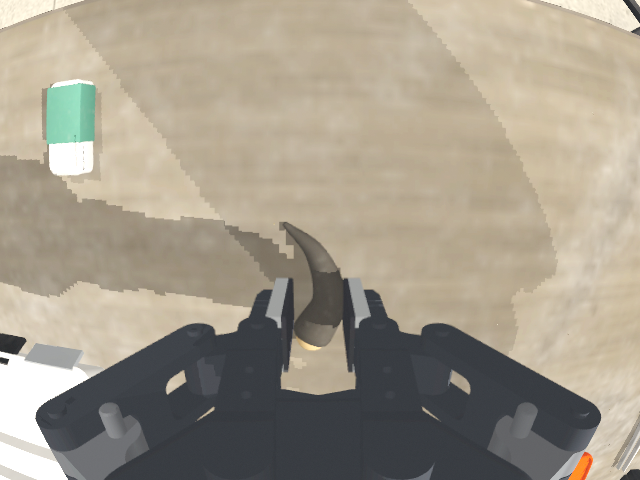

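Emit:
move_arm(claw=[0,0,0,0,0,0], dp=[[0,0,-0.03],[0,0,-0.06],[0,0,-0.1],[0,0,-0.1],[0,0,-0.06],[0,0,0]], turn=[[0,0,0],[0,0,0],[0,0,0],[0,0,0],[0,0,0],[0,0,0]])

```text
clock: 3.98
position: [0.4706, 0.28, 0.0797]
ee_rot: [0.704, 0.71, 0.003, 0.0]
ft_force: [0.5, 0.4, 0.2]
grip_width: 0.24
```

```bash
python3 look.py w6
```

```text
3.9833 [0.47061959 0.28000679 0.0797159 ] [[-0.009, 1.0, 0.004], [1.0, 0.009, 0.003], [0.003, 0.004, -1.0]] [-0.81  0.3   0.22  1.85 -0.08  0.99  1.02] [0.5 0.4 0.2] 0.2400545496349604
```

View pics/w6.png

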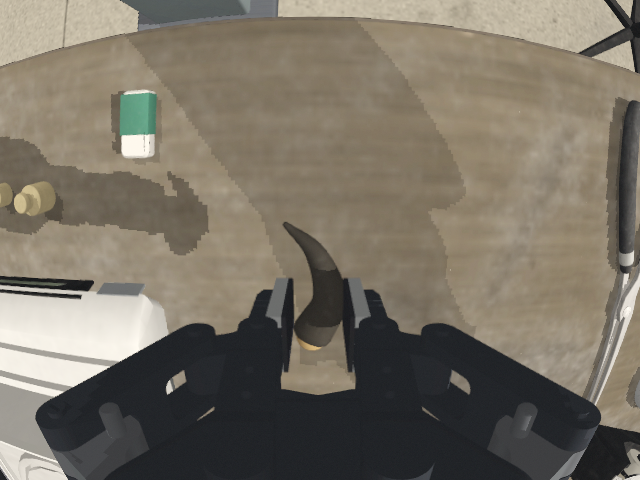

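The claw is lifted and held firmly, in the same spot in the image (tip (285,223), base (312,350)). Now I'll retreat in front of the balance and sweep right.

Emit:
move_arm(claw=[0,0,0,0,0], dp=[[0,-0.06,-0.13],[0,-0.08,-0.13],[0,-0.1,-0.13],[0,-0.09,-0.13],[0,0,0]], turn=[[0,0,0],[0,0,0],[0,0,0],[0,0,0],[0,0,0]])

```text
clock: 4.45
position: [0.4017, 0.2801, 0.1841]
ee_rot: [0.703, 0.711, 0.002, -0.0]
ft_force: [1.4, 1.1, 0.2]
grip_width: 0.243
```

```bash
python3 - <<'E'
from h import *;import pickle
o=pickle.load(open('pics/w5.pkl','rb'))
RM=R.from_quat(o['ee_rot']).as_matrix()
for u,v in [(285,222),(312,350),(344,285),(296,335)]:
    p=onz('wrist',u,v,.008,o); print(p.round(4), (RM.T@(p-o['position'])).round(4))
o=manip.get_obs();print(o['position'],o['grip_width'],o['joint_pos'].round(2))
E
```

```text
[0.4355 0.2655 0.008 ] [-0.0133 -0.0338 -0.0012]
[0.4943 0.2764 0.008 ] [-0.0029  0.0252 -0.0012]
[0.4621 0.2895 0.008 ] [ 0.0105 -0.0069 -0.0012]
[0.4865 0.2693 0.008 ] [-0.0099  0.0172 -0.0012]
[0.40171358 0.2800825  0.18412822] 0.24266660584631305 [-0.89  0.06  0.19  1.89 -0.01  1.19  0.89]
```

Emit:
move_arm(claw=[0,0,0,0,0,0,0,0], dp=[[-0.12,0,0],[-0.18,0,0],[-0.18,0,0],[-0.18,0,0],[-0.18,0,0],[-0.18,0,0],[-0.18,0,0],[-0.18,0,0]], turn=[[0,0,0],[0,0,0],[0,0,0],[0,0,0],[0,0,0],[0,0,0],[0,0,0],[0,0,0]])

```text
clock: 5.12
position: [0.4047, 0.0006, 0.1793]
ee_rot: [0.704, 0.71, -0.0, -0.0]
ft_force: [0.6, -0.1, -0.3]
grip_width: 0.24
```

Emit:
move_arm(claw=[0,0,0,0,0,0], dp=[[-0.18,0,0],[-0.18,0,0],[-0.18,0,0],[-0.18,0,0],[-0.12,0,0],[0,0,0]], turn=[[0,0,0],[0,0,0],[0,0,0],[0,0,0],[0,0,0],[0,0,0]])

```text
clock: 5.62
position: [0.4059, -0.1705, 0.1797]
ee_rot: [0.706, 0.708, -0.001, 0.0]
ft_force: [-0.9, -0.4, 0.7]
grip_width: 0.246
```

```bash
python3 look.py w7
```

```text
5.6167 [ 0.40592009 -0.1705007   0.17971959] [[-0.003, 1.0, -0.001], [1.0, 0.003, -0.001], [-0.001, -0.001, -1.0]] [-0.47 -0.1   0.74  2.02  0.08  1.19  1.81] [-0.9 -0.4  0.7] 0.245594352660667
```

View pics/w7.png

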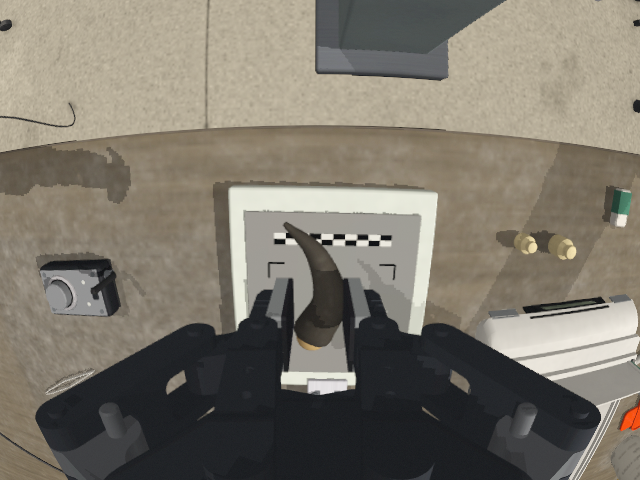

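The view shows the scale (274–391, 234–247), the near corner marks (269,263) and (394,265), and the release button near (60,294). I'll get the stand frame from these.

```bash
python3 - <<'E'
from h import *;import pickle
im=cv2.imread('pics/w7.png')
a=cv2.resize(im[175:395,215:450],None,fx=3,fy=3,interpolation=cv2.INTER_CUBIC);cv2.imwrite('pics/w7z.png',a[:600])
cv2.imwrite('pics/w7r.png',cv2.resize(im[245:330,25:130],None,fx=6,fy=6,interpolation=cv2.INTER_CUBIC))
E
```

```text
(no output)
```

View pics/w7z.png

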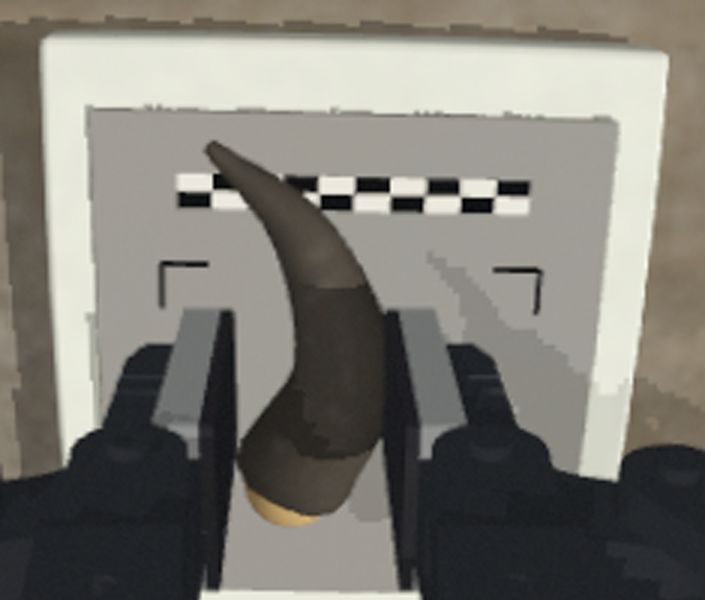

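View pics/w7r.png

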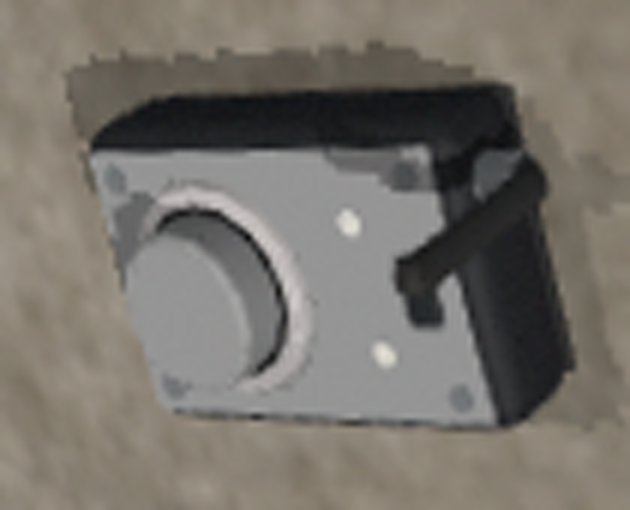

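```bash
python3 - <<'E'
from h import *;import pickle
o=pickle.load(open('pics/w7.pkl','rb'))
def W(a,b,z): return onz('wrist',215+(a-1)/3,175+(b-1)/3,z,o)
pts={'scaleL top':(177,174),'scaleL bot':(177,207),'scaleR top':(530,180),'scaleR bot':(530,214),'markL':(160,262),'markR':(543,269),'cardL':(88,108),'cardR':(617,120)}
w={k:W(*p,.021) for k,p in pts.items()}
for k,p in w.items(): print(k,p.round(4))
for A,B,off in [('markL','markR',.035),('cardL','cardR',None)]:
    d=w[B]-w[A];L=np.linalg.norm(d);yh=d/L;xh=np.array([yh[1],-yh[0],0]);m=(w[A]+w[B])/2
    print(A,'L',L,'yaw',np.degrees(np.arctan2(-yh[0],yh[1])), 'centre', m+xh*off if off else m)
sc=sum(w[k] for k in w if 'scale' in k)/4;d=(w['scaleR top']+w['scaleR bot']-w['scaleL top']-w['scaleL bot']);d/=np.linalg.norm(d)
print('scale yaw',np.degrees(np.arctan2(-d[0],d[1])),'centre',sc+np.array([d[1],-d[0],0])*.057)
# release
f=lambda a,b,z:onz('wrist',25+a/6,245+b/6,z,o)
print('button top',f(187,310,.0406),'collar',f(222,288,.03))
for p in [(92,150),(430,148),(498,428),(172,410)]: print(f(*p,.027))
E
```

```text
scaleL top [ 0.4196 -0.2082  0.021 ]
scaleL bot [ 0.4293 -0.2085  0.021 ]
scaleR top [ 0.421  -0.1081  0.021 ]
scaleR bot [ 0.4311 -0.1075  0.021 ]
markL [ 0.4459 -0.214   0.021 ]
markR [ 0.4479 -0.1026  0.021 ]
cardL [ 0.4005 -0.233   0.021 ]
cardR [ 0.4032 -0.0836  0.021 ]
markL L 0.11147555804040912 yaw -1.0252028027851952 centre [ 0.48190258 -0.15892265  0.021     ]
cardL L 0.14948107099070476 yaw -1.0362311192858302 centre [ 0.40183527 -0.15827944  0.021     ]
scale yaw -0.9142004185862731 centre [ 0.48220829 -0.15902088  0.021     ]
button top [ 0.48232098 -0.43754455  0.0406    ] collar [ 0.48271178 -0.43736085  0.03      ]
[ 0.45953642 -0.46580643  0.027     ]
[ 0.45558176 -0.3858018   0.027     ]
[ 0.50625088 -0.3835968   0.027     ]
[ 0.5103027  -0.46118517  0.027     ]
```

The estimates from marks and scale agree: centre (0.482, -0.159), yaw -1°. Button at (0.4825, -0.4375). Next I turn the tool by about 96°.

Emit:
move_arm(claw=[0,0,0,0,0,0,0,0], dp=[[0,0,0],[0,0,0],[0,0,0],[0,0,0],[0,0,0],[0,0,0],[0,0,0],[0,0,0]], turn=[[0,0,0.12],[0,0,0.15],[0,0,0.15],[0,0,0.15],[0,0,0.15],[0,0,0.15],[0,0,0.15],[0,0,0.15]])

```text
clock: 6.33
position: [0.4067, -0.1645, 0.1795]
ee_rot: [0.947, 0.322, -0.001, -0.0]
ft_force: [0.5, 1.2, 0.0]
grip_width: 0.241
```

Emit:
move_arm(claw=[0,0,0,0,0,0,0,0], dp=[[0,0,0],[0,0,0],[0,0,0],[0,0,0],[0,0,0],[0,0,0],[0,0,0],[0,0,0]], turn=[[0,0,0.15],[0,0,0.15],[0,0,0.15],[0,0,0.15],[0,0,0.15],[0,0,0.15],[0,0,0.06],[0,0,0]])

```text
clock: 7.0
position: [0.4067, -0.1646, 0.1795]
ee_rot: [0.999, -0.047, -0.001, -0.0]
ft_force: [-0.1, -0.4, 0.3]
grip_width: 0.239
```

```bash
python3 - <<'E'
from h import *
o=manip.get_obs();M=R.from_quat(o['ee_rot']).as_matrix();print(o['position'],np.degrees(np.arctan2(M[1,0],M[0,0])),o['joint_pos'].round(2),o['grip_width'],dtool([.483,-.1636,.1])/.2)
E
```

```text
[ 0.40672523 -0.16464355  0.17950652] -5.397928836932852 [-0.37 -0.09  0.63  2.02  0.06  1.19  0.14] 0.23902707194135134 [ 0.37971997 -0.04105745  0.39702953]
```

Emit:
move_arm(claw=[0,0,0,0,0,0], dp=[[0.1,-0.01,0.08],[0.12,-0.015,0.1],[0.1,-0.01,0.1],[0.06,-0.006,0.1],[0,0,0.02],[0,0,0]], turn=[[0,0,0],[0,0,0],[0,0,0],[0,0,0],[0,0,0],[0,0,0]])

```text
clock: 7.5
position: [0.4821, -0.1639, 0.0984]
ee_rot: [0.999, -0.045, -0.002, 0.0]
ft_force: [-0.0, -1.2, -0.9]
grip_width: 0.238
```

```bash
python3 look.py w8; python3 - <<'E'
from h import *
print(dtool([.483,-.1636,.1])/.2)
im=cams.camera('side');cv2.imwrite('pics/s8.png',cv2.resize(im[240:400,220:440,::-1],None,fx=3.5,fy=3.5,interpolation=cv2.INTER_CUBIC))
E
```

```text
7.5 [ 0.48207303 -0.16393125  0.09843216] [[0.996, -0.091, -0.005], [-0.091, -0.996, -0.001], [-0.004, 0.001, -1.0]] [-0.34  0.23  0.65  1.95 -0.16  1.02  0.29] [-0.  -1.2 -0.9] 0.23814171532247996
[ 0.00271282 -0.00423899 -0.00102913]
```

View pics/w8.png

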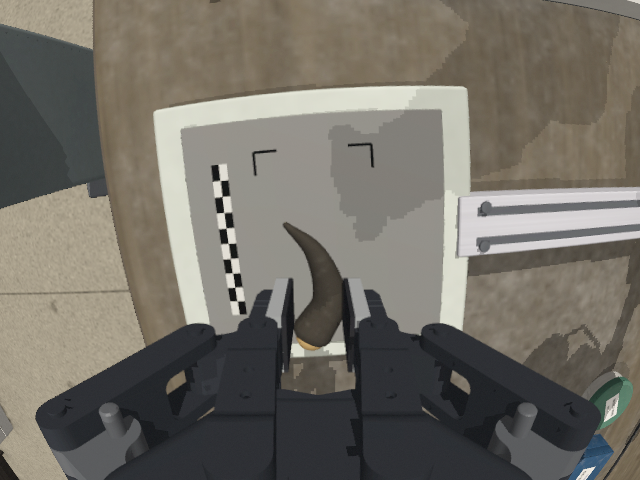

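View pics/s8.png

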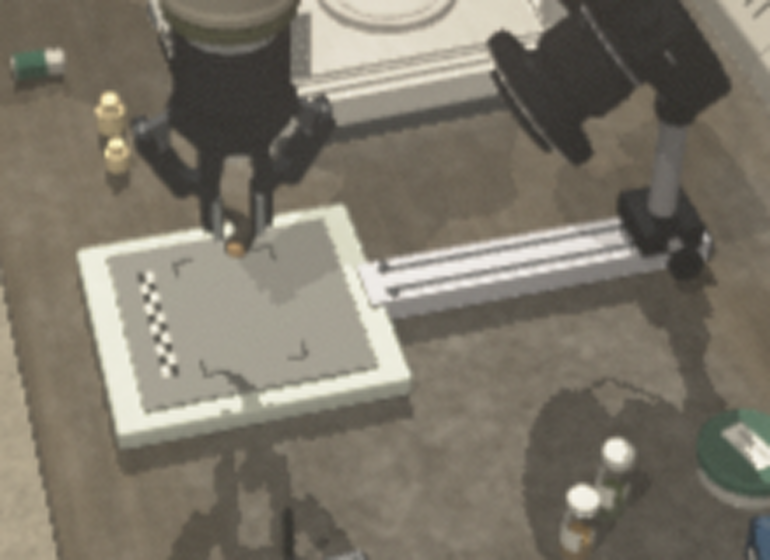

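The claw is held well clear of the camera and balance. The +y marks are at (253,152) and (372,144). I'll cross-check the centre with these.

```bash
python3 - <<'E'
from h import *;import pickle
o=pickle.load(open('pics/w8.pkl','rb'))
a,b=[onz('wrist',u,v,.021,o) for u,v in [(252.5,152),(372.5,144)]]
d=(b-a);print(a,b,np.linalg.norm(d),np.degrees(np.arctan2(d[1],d[0])));d/=np.linalg.norm(d)
print((a+b)/2+.055*np.array([d[1],-d[0],0]))
print(dtool([.483,-.1636,.0285])/.2)
E
```

```text
[ 0.44757544 -0.10369771  0.021     ] [ 0.51900115 -0.10548265  0.021     ] 0.07144801033027887 -1.4315348857844545
[ 0.48191426 -0.15957301  0.021     ]
[ 0.00071966 -0.00513605  0.3608288 ]
```

Emit:
move_arm(claw=[0,0,0,0,0,0,0,0], dp=[[0,-0.004,0.08],[0,0,0.1],[0,0,0.08],[0,0,0.04],[0,0,0.02],[0,0,0.01],[0,0,0.01],[0,0,0]], turn=[[0,0,0],[0,0,0],[0,0,0],[0,0,0],[0,0,0],[0,0,0],[0,0,0],[0,0,0]])

```text
clock: 8.27
position: [0.4839, -0.1638, 0.0329]
ee_rot: [0.999, -0.047, 0.001, -0.0]
ft_force: [-0.8, 0.9, 0.4]
grip_width: 0.245
```

Emit:
move_arm(claw=[0,0,0,0], dp=[[0,0,0.01],[0,0,0.01],[0,0,0.005],[0,0,0]], turn=[[0,0,0],[0,0,0],[0,0,0],[0,0,0]])

```text
clock: 8.6
position: [0.4838, -0.1638, 0.0278]
ee_rot: [0.999, -0.047, 0.0, -0.0]
ft_force: [-2.4, 1.3, 6.7]
grip_width: 0.238
```

Contact. Now I open the fingers.

Emit:
move_arm(claw=[0.3,0.35,0.4,0.5,0.6,0.6], dp=[[0,0,-0.003],[0,0,0],[0,0,0],[0,0,0],[0,0,0],[0,0,0]], turn=[[0,0,0],[0,0,0],[0,0,0],[0,0,0],[0,0,0],[0,0,0]])

```text
clock: 9.1
position: [0.4834, -0.1637, 0.0278]
ee_rot: [0.999, -0.047, -0.0, -0.0]
ft_force: [-0.1, 1.3, 0.1]
grip_width: 0.6
```

```bash
python3 look.py w9
```

```text
9.1 [ 0.48343545 -0.1636951   0.02780998] [[0.996, -0.093, -0.0], [-0.093, -0.996, 0.0], [-0.0, -0.0, -1.0]] [-0.3   0.35  0.61  2.   -0.26  0.88  0.36] [-0.1  1.3  0.1] 0.5996217375030355
```

View pics/w9.png

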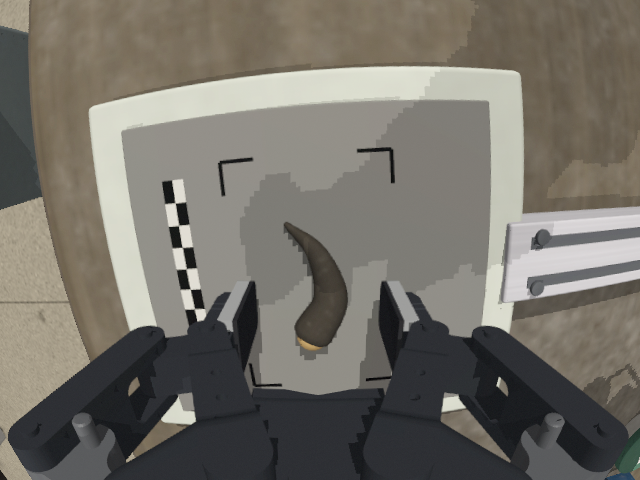

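The claw is released and lies inside the marks. I'll raise straight up and verify.

Emit:
move_arm(claw=[0.6,0.6,0.6,0.6,0.6,0.6,0.6,0.6], dp=[[0,0,-0.03],[0,0,-0.1],[0,0,-0.15],[0,0,-0.18],[0,0,-0.18],[0,0,-0.18],[0,0,-0.08],[0,0,0]], turn=[[0,0,0],[0,0,0],[0,0,0],[0,0,0],[0,0,0],[0,0,0],[0,0,0],[0,0,0]])

```text
clock: 9.82
position: [0.4853, -0.1645, 0.2124]
ee_rot: [0.999, -0.047, 0.003, -0.0]
ft_force: [-0.6, -1.3, -0.5]
grip_width: 0.597
```

```bash
python3 look.py w10;python3 - <<'E'
import cv2
a=cv2.imread('pics/w10.png')[100:400,150:490];cv2.imwrite('pics/w10z.png',cv2.resize(a,None,fx=2,fy=2))
E
```

```text
9.8167 [ 0.48534813 -0.16449873  0.21241648] [[0.996, -0.094, 0.007], [-0.094, -0.996, 0.0], [0.007, -0.001, -1.0]] [-0.39  0.09  0.68  1.82 -0.06  1.25  0.2 ] [-0.6 -1.3 -0.5] 0.5970940746007866
```

View pics/w10.png

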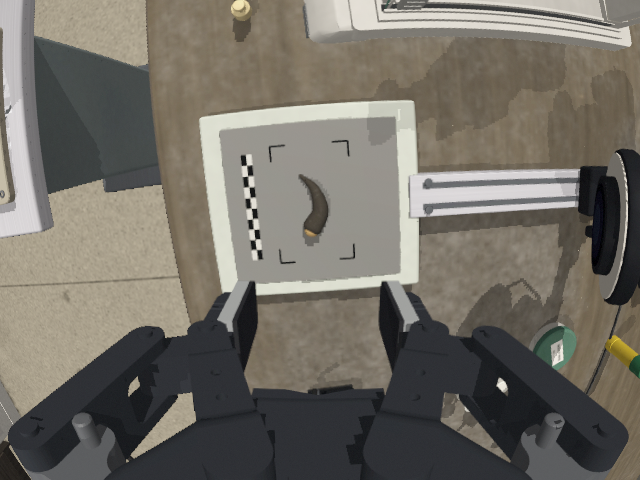

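View pics/w10z.png

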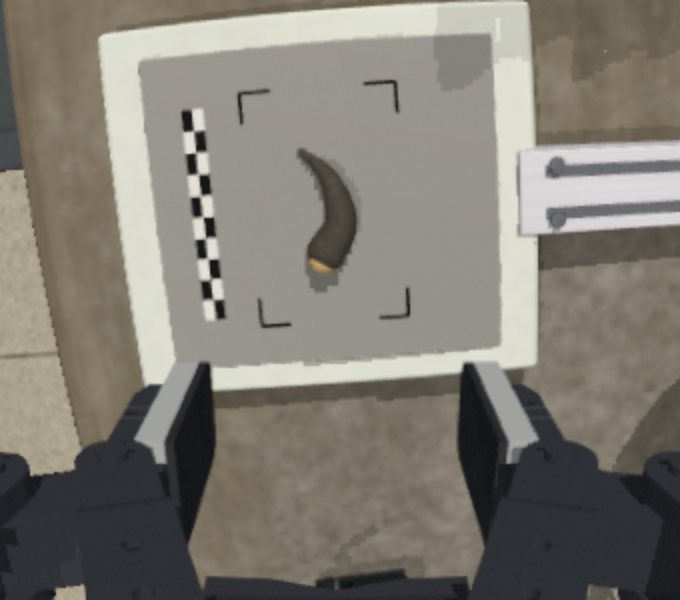

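```bash
python3 - <<'E'
from h import *;import pickle
o=pickle.load(open('pics/w10.pkl','rb'))
f=lambda a,b,z:onz('wrist',150+a/2,100+b/2,z,o)[:2]
m=np.array([f(*p,.021) for p in [(238,94),(398,81),(262,327),(409,315)]]);c=m.mean(0)
yh=(m[0]+m[1]-m[2]-m[3]);yh/=np.linalg.norm(yh);xh=np.array([yh[1],-yh[0]])
print('c',c,'yaw',np.degrees(np.arctan2(-yh[0],yh[1])),(m-c)@xh,(m-c)@yh)
P=np.array([f(*p,.029) for p in [(297,150),(303,149),(322,272),(357,213),(352,190),(307,258),(340,268),(310,268)]])-c
Q=np.c_[P@xh,P@yh]*1000;print(Q.round(1).tolist(),(Q.max(0)+Q.min(0))/2);print(cv2.minAreaRect(Q.astype(np.float32)))
print('to button',dtool([.4825,-.4375,.15])/.2)
E
```

```text
c [ 0.48254876 -0.16008272] yaw -1.254132991636914 [-0.0359429   0.0359429  -0.03528802  0.03528802] [ 0.05492118  0.05541249 -0.05562184 -0.05471183]
[[-11.1, 28.2], [-8.4, 28.4], [-4.2, -28.2], [13.4, -2.0], [11.9, 8.5], [-10.5, -21.1], [4.1, -26.9], [-9.6, -25.9]] [1.19202148 0.10236636]
((1.3271675109863281, 0.18247222900390625), (24.18199920654297, 56.6890754699707), 0.6005669832229614)
to button [0.11661964 1.36230636 0.29963666]
```

The claw is centred within 1.3 mm and aligned within about 1°. Next I go above the button, closing the gripper.

Emit:
move_arm(claw=[0,0,0,0,0,0,0,0], dp=[[0.01,0.12,0],[0.02,0.18,0],[0.02,0.18,0],[0.02,0.18,0],[0.02,0.18,0.05],[0.02,0.18,0.1],[0.01,0.18,0.1],[0,0.16,0.05]], turn=[[0,0,0],[0,0,0],[0,0,0],[0,0,0],[0,0,0],[0,0,0],[0,0,0],[0,0,0]])

```text
clock: 10.53
position: [0.4805, -0.4378, 0.1437]
ee_rot: [0.999, -0.047, -0.002, -0.001]
ft_force: [0.4, -0.2, 0.2]
grip_width: 0.0
```

Emit:
move_arm(claw=[0,0], dp=[[0,0,0],[0,0,0]], turn=[[0,0,0],[0,0,0]])

```text
clock: 10.7
position: [0.4795, -0.4385, 0.1454]
ee_rot: [0.999, -0.049, -0.002, -0.0]
ft_force: [0.2, 0.6, -0.6]
grip_width: -0.002
```

```bash
python3 look.py w11; python3 - <<'E'
from h import *
print(dtool([.4825,-.4375,.08])/.2)
E
```

```text
10.7 [ 0.47945797 -0.43851114  0.14542714] [[0.995, -0.097, -0.004], [-0.097, -0.995, 0.001], [-0.004, -0.0, -1.0]] [ 0.13  0.53  0.75  1.53 -0.37  1.23  0.84] [ 0.2  0.6 -0.6] -0.0019147521168301387
[0.00869831 0.00214672 0.33181349]
```

View pics/w11.png

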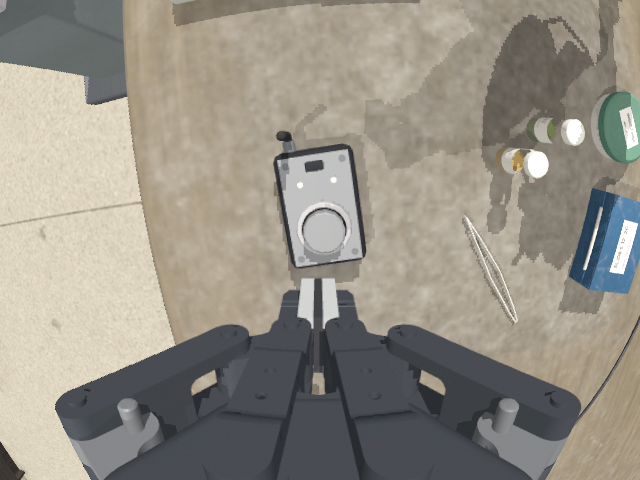

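The button top is at about (324,232). I'll refine its position by circle detection.

```bash
python3 - <<'E'
from h import *;import pickle
o=pickle.load(open('pics/w11.pkl','rb'));im=cv2.imread('pics/w11.png')
cv2.imwrite('pics/w11z.png',cv2.resize(im[190:280,275:380],None,fx=6,fy=6,interpolation=cv2.INTER_CUBIC))
g=cv2.cvtColor(im,cv2.COLOR_BGR2GRAY)[190:280,275:380]
g=cv2.resize(g,None,fx=3,fy=3,interpolation=cv2.INTER_CUBIC)
h=cv2.HoughCircles(g,cv2.HOUGH_GRADIENT,1.5,10,param1=120,param2=30,minRadius=55,maxRadius=100)
print(h[0][:4]/3+[275,190,0] if h is not None else None)
for p in [(324,231),(324,232)]: print(onz('wrist',*p,.0406,o),onz('wrist',*p,.03,o))
E
```

```text
[[324.25       228.25        26.48333168]
 [321.75       231.25        23.13333321]
 [316.25       236.25        29.73333168]
 [313.75       233.25        31.38333321]]
[ 0.48285602 -0.43779502  0.0406    ] [ 0.48272309 -0.44058895  0.03      ]
[ 0.48279004 -0.43850667  0.0406    ] [ 0.4826543 -0.441331   0.03     ]
```

View pics/w11z.png

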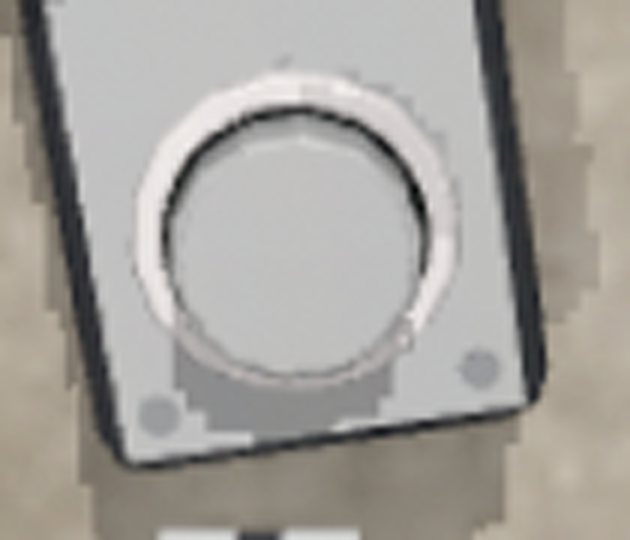

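Emit:
move_arm(claw=[0,0,0,0,0,0], dp=[[0.016,-0.003,0.1],[0,0,0.15],[0,0,0.14],[0,0,0.07],[0,0,0.02],[0,0,0]], turn=[[0,0,0],[0,0,0],[0,0,0],[0,0,0],[0,0,0],[0,0,0]])

```text
clock: 11.25
position: [0.4855, -0.4355, 0.0516]
ee_rot: [0.999, -0.046, -0.0, -0.0]
ft_force: [0.2, 0.0, -0.1]
grip_width: -0.002
```

Emit:
move_arm(claw=[0,0], dp=[[0,0,0],[0,0,0]], turn=[[0,0,0],[0,0,0]])

```text
clock: 11.42
position: [0.4862, -0.4371, 0.0538]
ee_rot: [0.999, -0.046, 0.001, 0.001]
ft_force: [-0.3, -0.2, 0.4]
grip_width: -0.001
```

```bash
python3 look.py w12
```

```text
11.4167 [ 0.48615689 -0.43708989  0.05375603] [[0.996, -0.093, 0.002], [-0.093, -0.996, -0.001], [0.002, 0.001, -1.0]] [ 0.16  0.63  0.69  1.6  -0.44  1.07  0.88] [-0.3 -0.2  0.4] -0.0013054046861583984
```

View pics/w12.png

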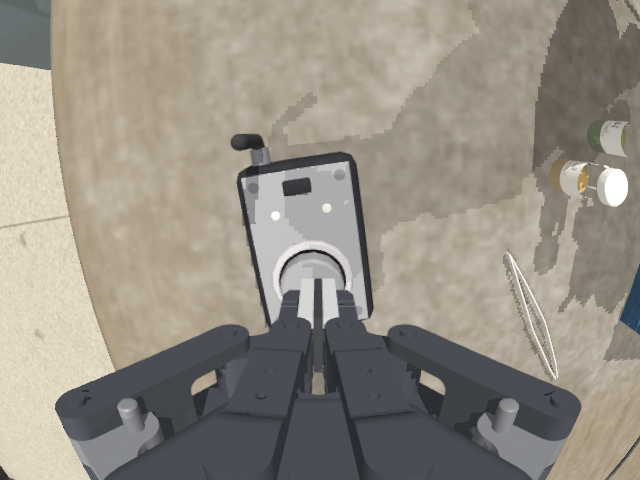

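Emit:
move_arm(claw=[0,0,0,0], dp=[[-0.016,0.003,0.02],[0,0,0.02],[0,0,0],[0,0,0]], turn=[[0,0,0],[0,0,0],[0,0,0],[0,0,0]])

```text
clock: 11.8
position: [0.4818, -0.4367, 0.0436]
ee_rot: [0.999, -0.047, -0.0, -0.0]
ft_force: [-0.0, -1.0, -0.6]
grip_width: -0.003
```

Emit:
move_arm(claw=[0,0,0,0], dp=[[0,0.004,0.01],[0,0,0.005],[0,0,0.005],[0,0,0]], turn=[[0,0,0],[0,0,0],[0,0,0],[0,0,0]])

```text
clock: 12.13
position: [0.482, -0.4378, 0.0398]
ee_rot: [0.999, -0.047, 0.0, 0.0]
ft_force: [-0.4, 0.3, 1.5]
grip_width: 0.001
```

Contact with the button (1.5 N). On to the halfway stop.

Emit:
move_arm(claw=[0,0,0,0], dp=[[0,0,0.008],[0,0,0.008],[0,0,0.004],[0,0,0]], turn=[[0,0,0],[0,0,0],[0,0,0],[0,0,0]])

```text
clock: 12.47
position: [0.4821, -0.4377, 0.0359]
ee_rot: [0.999, -0.047, 0.0, 0.0]
ft_force: [-0.7, -0.9, 2.6]
grip_width: -0.0
```

Emit:
move_arm(claw=[0,0], dp=[[0,0,0.004],[0,0,0]], turn=[[0,0,0],[0,0,0]])

```text
clock: 12.63
position: [0.4821, -0.4378, 0.0358]
ee_rot: [0.999, -0.047, 0.0, 0.0]
ft_force: [-2.3, 1.5, 7.2]
grip_width: -0.002
```

7.2 N: resting on the halfway stop. I'll hold it there for more than 1 s.

Emit:
move_arm(claw=[0,0,0,0,0,0,0], dp=[[0,0,0],[0,0,0],[0,0,0],[0,0,0],[0,0,0],[0,0,0],[0,0,0]], turn=[[0,0,0],[0,0,0],[0,0,0],[0,0,0],[0,0,0],[0,0,0],[0,0,0]])

```text
clock: 13.22
position: [0.4821, -0.4378, 0.0357]
ee_rot: [0.999, -0.047, 0.0, 0.0]
ft_force: [-1.4, 1.6, 8.0]
grip_width: -0.001
```

Emit:
move_arm(claw=[0,0,0,0,0,0,0], dp=[[0,0,0],[0,0,0],[0,0,0],[0,0,0],[0,0,0],[0,0,0],[0,0,0]], turn=[[0,0,0],[0,0,0],[0,0,0],[0,0,0],[0,0,0],[0,0,0],[0,0,0]])

```text
clock: 13.8
position: [0.4821, -0.4378, 0.0357]
ee_rot: [0.999, -0.047, 0.0, 0.0]
ft_force: [-2.3, 1.3, 8.8]
grip_width: -0.001
```

Emit:
move_arm(claw=[0,0,0,0], dp=[[0,0,0.01],[0,0,0.012],[0,0,0.002],[0,0,0]], turn=[[0,0,0],[0,0,0],[0,0,0],[0,0,0]])

```text
clock: 14.13
position: [0.4821, -0.4379, 0.0316]
ee_rot: [0.999, -0.047, 0.0, -0.0]
ft_force: [-3.0, 4.4, 15.3]
grip_width: -0.004
```

Emit:
move_arm(claw=[0,0,0], dp=[[0,0,0.002],[0,0,0],[0,0,0]], turn=[[0,0,0],[0,0,0],[0,0,0]])

```text
clock: 14.38
position: [0.4822, -0.4379, 0.0316]
ee_rot: [0.999, -0.047, 0.001, -0.0]
ft_force: [-4.8, 4.0, 17.2]
grip_width: 0.006
```

The button is fully down (17 N, 9 mm total travel). Release straight up.

Emit:
move_arm(claw=[0,0,0,0,0,0,0,0], dp=[[0,0,-0.02],[0,0,-0.04],[0,0,-0.08],[0,0,-0.15],[0,0,-0.18],[0,0,-0.15],[0,0,0],[0,0,0]], turn=[[0,0,0],[0,0,0],[0,0,0],[0,0,0],[0,0,0],[0,0,0],[0,0,0],[0,0,0]])

```text
clock: 15.05
position: [0.4826, -0.4381, 0.1555]
ee_rot: [0.999, -0.047, 0.001, 0.001]
ft_force: [-0.6, 0.2, -0.9]
grip_width: -0.003
```

```bash
python3 look.py w13; python3 - <<'E'
from h import *
im=cams.camera('side');cv2.imwrite('pics/s13.png',cv2.resize(im[230:450,210:430,::-1],None,fx=2.7,fy=2.7,interpolation=cv2.INTER_CUBIC))
E
```

```text
15.05 [ 0.48263925 -0.4380543   0.15545167] [[0.996, -0.093, 0.003], [-0.093, -0.996, -0.001], [0.003, 0.001, -1.0]] [ 0.13  0.52  0.75  1.52 -0.37  1.24  0.84] [-0.6  0.2 -0.9] -0.0032968078927378677
```

View pics/w13.png

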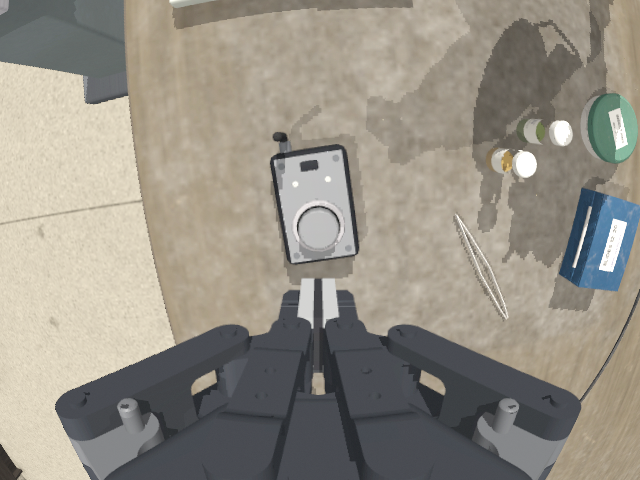

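View pics/s13.png

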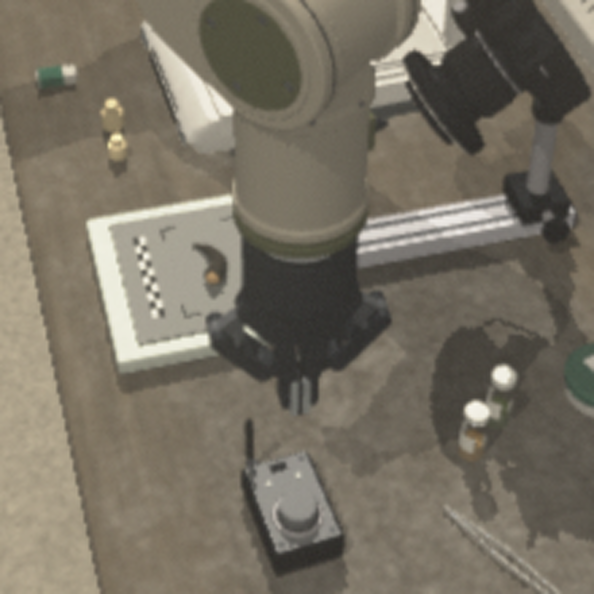

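The button is up again (wrist (319,228)). The claw lies in place between the marks (side crop (212,262)). The vials, weights and eraser are standing where they were, and the arm is clear of everything, so I hand in.

```bash
python3 -c "
from workcell import manip
print(manip.hand_in())"
```

```text
the job is handed in; nothing more can be done
None
```

The claw is on the card and let go, the picture is taken with the two-stage press, and the job was handed in at about 15 s. No verdict is reported.

- **Claw:** I gripped it across the middle, carried it in front of the balance and laid it on the card. The wrist picture after release puts it 1.2 mm across and 0.1 mm along from the centre of the marks. It is aligned with the scale to about 1°.
- **Button:** It rested on the halfway stop at 7–9 N for about 1.2 s. Then I pressed it fully down: about 9 mm total travel, 17 N.
- **Last pictures:** They show the button up, the claw still in place and the arm clear of everything. The vials, weights and eraser look undisturbed, but I judged that by eye and did not measure it.
- **Disagreements:** No check failed. Two things were off: the arm stopped up to 4 mm from its target in places, which I corrected, and the claw turned about 4–5° as the jaws closed, which I corrected in the placing angle.

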